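# Close the leak tester and open its air valve halfway

## Task

Take the aluminium cover plate out of the black rack and lay it flat on the blue mat with its orange handle up, letting go of it there; then take it up again and set it in the opening of the green leak-test chamber and press it down until it sits level and flush with the rim all round. Only when the cover is pressed home, turn the red valve lever on the tester to halfway open (45 degrees, at the yellow mark). Leave the valve alone until then, let go of everything at the end, and do not disturb the other things on the bench.

Things in the scene. Friction and masses are not known exactly. Their poses are not given: they have to be found in the camera images.
- cover: Loose aluminium plate, 100 (x) by 140 (y) by 12 mm (z), 0.28 kg. Origin: centre of underside; z out through the handle side. Orange handle bar along y over the centre: 84 long, 14 wide, 28 to 42 mm above the underside, posts at y = -36, +36. Starts upright in the rack: y level, x up, handle side towards the robot (z near world -x), upper edge 108 mm up. Fits either way round.
- rack: Fixed black rack, 125 (x) by 180 mm (y); origin: centre of its slot, at table height. Slot along y, 14 mm wide, floor 8 mm and wall tops 44 mm above the table, end stops at y = -77 and +77 mm. A low grey blank panel, part of the rack, upper edge 63 mm high, stands 55 mm from the slot on the +x side (away from the handle).
- mat: Fixed blue work mat, 240 mm (x) by 230 mm (y), 2 mm thick; origin: centre of its underside, at the table. It lies between the rack and the tester.
- opening (a point): Centre of the chamber's opening, at rim height, 60 mm above the table; tester's axes, z up. Opening 108 (x) by 148 mm (y), walls 18 mm. Two rubber gasket bars (y = -62, +62) start 5 mm below the rim, so the cover set on them stands 7 mm proud; each yields at about 6 N and stays down. Home: the plate rests on a ledge 12 mm below the rim, its top flush with the rim.
- valve (a joint): Ball valve lever, rad: 0 shut (lever points along the tester's -x), 1.571 fully open (along the tester's -y); opens counter-clockwise seen from above. 0.785 is halfway, at the yellow mark on the grey disc under the lever (white marks: shut and full). Stiff: it stays where it is left.
- lever_grip (a point): Grip point on the red lever, 75 mm from the valve axis, 84 mm above the table, moving with the lever. The grip is a bar 14 mm wide, from 38 to 98 mm from the axis, 72 to 96 mm above the table. Its x axis points to the valve axis, z up.
- valve_axis (a point): Point on the vertical axis of the valve, 84 mm above the table; 150 mm from the opening's centre along the tester's -y; axes as the tester's.
- multimeter: Bystander: green and black multimeter, 160 by 75 by 42 mm, lying behind the mat; origin under its centre.
- spray_can: Bystander: upright spray can, 56 mm across, 170 mm tall; origin under its centre.
- screwdriver: Bystander: screwdriver, 180 mm, lying behind the mat.
- tape_roll: Bystander: roll of brown tape lying flat, 96 mm across, 24 mm high; origin under its centre.
- mouse: Bystander: black computer mouse, about 80 by 60 by 34 mm.
- carton: Bystander: small closed cardboard box, 80 by 120 by 45 mm; origin under its centre.
Things that resemble listed ones, but are neither listed nor needed, are in the scene too. What is shaped like the cover but pink is not meant.

How it is judged:
On the way, in this order (a step that is already met when the one before it is completed fails the run):
1. the cover lies flat on the blue mat, handle up, let go (horizontal distance between cover and mat below 0.08 m and angle between cover's own z axis and vertical below 0.08 rad and height (world z) of cover below 0.012 m and contact force between the fingers and cover below 0.05 N and linear speed of cover below 0.03 m/s), for 0.2 s.
2. the cover sits level and flush in the opening, valve not yet turned (x of cover in the frame of opening between -0.008 and 0.008 m and y of cover in the frame of opening between -0.008 and 0.008 m and angle between cover's own z axis and vertical below 0.03 rad and angle between the y axis of cover and the y axis of opening, either way round below 0.15 rad and z of cover in the frame of opening between -0.016 and -0.0095 m and value of joint valve below 0.5 rad), for 0.2 s.
3. the valve lever is at halfway and the cover still home (value of joint valve between 0.655 and 0.915 rad and x of cover in the frame of opening between -0.008 and 0.008 m and y of cover in the frame of opening between -0.008 and 0.008 m and angle between cover's own z axis and vertical below 0.03 rad and angle between the y axis of cover and the y axis of opening, either way round below 0.15 rad and z of cover in the frame of opening between -0.016 and -0.0095 m), for 0.2 s.
At the end, for the whole second after the job is handed in: The cover lies in the chamber's opening, handle up, within 8 mm of its centre, level within 0.03 rad, square within 0.15 rad (either way round), its plate flush with the rim (from 4 mm below to 2.5 mm above); the valve stands at 0.785 rad within 0.13 rad; both are let go and at rest (all of step 3 and linear speed of cover below 0.02 m/s and velocity of joint valve below 0.05 rad/s); the robot touches nothing.
It fails at once if a bystander is moved by more than 30 mm (distance of any of multimeter, spray_can, screwdriver, tape_roll, mouse, carton from where it was at the start of the episode above 0.03 m).
It fails at once if the valve is opened past 0.5 rad before the cover sits in the opening (value of joint valve above 0.5 rad and (horizontal distance between cover and opening above 0.02 m or z of cover in the frame of opening above -0.008 m)).
It also fails if it takes over 64 s, if anything falls off the work surface, if the arm or the gripper's body presses on something with over 40 N, if the wrist force passes 120 N, or if a joint passes its speed limit or range.

## Robot

A 6-joint arm with a two-finger parallel gripper is mounted at the origin on the work surface. World frame = base frame: x ahead of the robot, y to its left, z up, the work surface at z = 0. Lengths are in m, angles in rad, forces in N, time in s.
With the tool pointing down it reaches from about 0.35 to 0.975 m from the base axis. Payload 7.1 kg.
Tool frame: the origin (TCP) lies midway between the tips of the shut fingers; the grasp point (between the pads) lies 19 mm behind it; z points along the fingers, y is the line along which they close (so a half turn about z gives the same grasp; the last joint's range is limited). The gripper opens to 88 mm and grips with 3 to 60 N. Pads are 20 mm wide; open, the fingers measure 115 mm over their backs; the gripper's body (75 mm by 178 mm) begins 61 mm behind the grasp point.
Start: joints at [1.304, 0.423, 1.63, -0, 1.089, -0.019], TCP at [0.153, 0.606, 0.223] pointing down, gripper open.
Joint ranges: [-3, 3], [-0.9, 2.11], [0.09, 2.58], [-1.31, 4.45], [0.11, 2.69], [-2.54, 2.54]. Speed limits (rad/s): [2.39, 2.39, 3.01, 3.14, 3.14, 3.14].

## Interface

Orientations are given as a unit quaternion [w, x, y, z].
In Python, from station import move_pose, movel, movej, command_gripper, wait, inverse_kinematics, read_camera, camera_info, MotionError, job_done, get_time, get_joint_pos, get_qvel, get_effort, get_tcp_pos, get_ee_rot, get_ft_force, get_ft_torque, get_grip_width, get_finger_force gives the robot as it stands. Calls block until the motion is done:
- move_pose(position, orientation): joint-space move of the TCP to a pose.
- movel(position, frame=None, v=0.15, until_force=None): straight line of the TCP; frame=None keeps the orientation; v is the mean speed in m/s. With until_force (N) it stops when the force on the tool has changed by that much, and returns True; else False.
- movej(angles): joint-space move.
- command_gripper(opening): opening from 0.0 (shut) to 1.0 (fully open); the grip force is fixed at half the most; returns when the fingers have stopped.
- wait(seconds).
- inverse_kinematics(position, orientation): joint angles nearest the present ones, or None.
- read_camera(name): name is "scene" or "top" or "wrist"; returns the picture (400x640x3 uint8, red, green, blue); there is no depth.
- camera_info(name): a dict with "intrinsics" (3x3 intrinsics, pixels), "T" (4x4, takes a point from camera to world coordinates); the wrist camera has in their place "tool_from_camera" (4x4, takes a point from camera to tool coordinates, whose origin is the TCP and whose axes are the flange's). Camera axes: x right, y up, looking along -z (the intrinsics and any distortion apply to the point x, -y, -z); pixel columns grow to the right and rows downward; lengths in m; the calibration is good to about 2 mm. The wrist camera is an equidistant fisheye: a pixel r from the principal point sees the ray r / f radians off the axis. A picture is of the moment at which its call begins: read the wrist's pose just before it. camera_info takes no time and is no camera call.
A pose or a line that the arm cannot do raises MotionError and nothing moves.
- job_done(): hands the job in; it is judged then, once.
Readings, each from a call of its own:
- get_time(): time.
- get_joint_pos(): joint angles.
- get_qvel(): joint speeds.
- get_effort(): joint torques, N m.
- get_tcp_pos(): TCP position.
- get_ee_rot(): TCP orientation.
- get_ft_force(): force on the tool from outside, world axes, zero at the start.
- get_ft_torque(): the same for the moment, N m.
- get_grip_width(): opening from 0.0 (shut) to 1.0 (fully open).
- get_finger_force(): force on a finger pad.
Only numpy, scipy, OpenCV 4.12 (cv2) and the standard library are available. Lean on these libraries where they do the work, as an engineer would, in place of code of your own. Each camera call takes 0.05 s, during which the arm holds its last target. There are 200 camera calls.

## Working session

There is one attempt and no reset: what is moved stays moved. The work goes in short steps, each a Python script; the robot and the scene stay as the last script left them, time stands still between calls to the robot, and variables do not carry over. Pictures are saved under pics/ and viewed, at most 10 in all, crops included, and the job is handed in when it is done.

```bash
mkdir -p pics
python3 - <<'E'
from station import *
import cv2,numpy as np
np.set_printoptions(precision=4,suppress=True)
for n in ("scene","top"):
    im=read_camera(n); cv2.imwrite(f"pics/{n}0.png",im[:,:,::-1]); print(n,camera_info(n))
print(camera_info("wrist"))
E
```

```text
scene {'intrinsics': array([[425.0656,   0.    , 319.31  ],
       [  0.    , 425.0656, 198.3128],
       [  0.    ,   0.    ,   1.    ]]), 'T': array([[-0.7084, -0.6019,  0.3688,  0.946 ],
       [ 0.7058, -0.6102,  0.3598,  0.4303],
       [ 0.0085,  0.5152,  0.857 ,  1.1672],
       [ 0.    ,  0.    ,  0.    ,  1.    ]])}
top {'intrinsics': array([[453.5212,   0.    , 321.3939],
       [  0.    , 453.5212, 191.4709],
       [  0.    ,   0.    ,   1.    ]]), 'T': array([[ 0.0263,  0.9846, -0.1726,  0.2524],
       [-0.9996,  0.0246, -0.0121, -0.0313],
       [-0.0077,  0.1728,  0.9849,  1.3383],
       [ 0.    ,  0.    ,  0.    ,  1.    ]])}
{'intrinsics': array([[309.7069,   0.    , 321.3927],
       [  0.    , 309.7069, 200.5124],
       [  0.    ,   0.    ,   1.    ]]), 'tool_from_camera': array([[-0.0009,  0.9637,  0.2669,  0.0735],
       [ 1.    ,  0.0009,  0.0003,  0.0005],
       [ 0.    ,  0.2669, -0.9637, -0.1619],
       [ 0.    ,  0.    ,  0.    ,  1.    ]])}
```

View pics/top0.png

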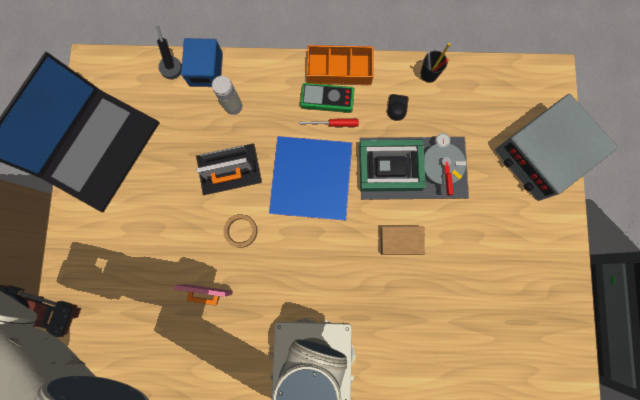

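View pics/scene0.png

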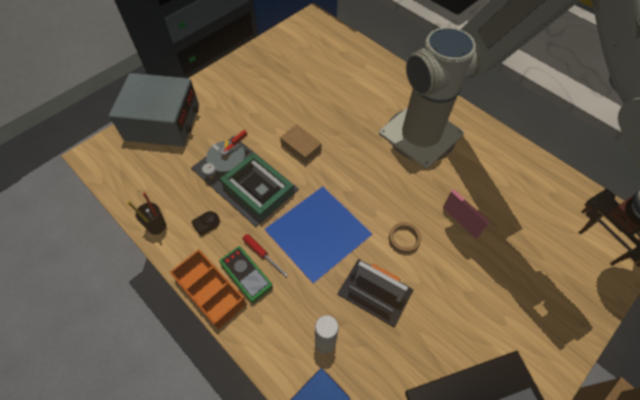

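The top view shows the rack with the cover near (228,168), the mat from about (275,138) to (347,218), the tester opening near (392,164), and the valve axis near (445,163) with its red lever pointing down-image. The pink decoy is at (205,292).

```bash
cat > h.py <<'E'
from station import *
import cv2,numpy as np
from scipy.spatial.transform import Rotation as R
np.set_printoptions(precision=4,suppress=True)
def q2R(q): return R.from_quat([q[1],q[2],q[3],q[0]]).as_matrix()
def R2q(M):
    x=R.from_matrix(M).as_quat(); return [x[3],x[0],x[1],x[2]]
def down(yaw):  # tool pointing down, tool y axis (closing) at angle yaw in world
    y=np.array([np.cos(yaw),np.sin(yaw),0]); z=np.array([0,0,-1.]); return np.c_[np.cross(y,z),y,z]
def snap(n,name):
    T=None
    if n=="wrist":
        T=np.eye(4);T[:3,:3]=q2R(get_ee_rot());T[:3,3]=get_tcp_pos();T=T@camera_info(n)["tool_from_camera"]
        np.save(f"pics/{name}.npy",T)
    im=read_camera(n); cv2.imwrite(f"pics/{name}.png",im[:,:,::-1]); return im
def p2w(n,px,h,name=None):
    c=camera_info(n);K=c["intrinsics"];T=np.load(f"pics/{name}.npy") if n=="wrist" else c["T"]
    a,b=(px[0]-K[0,2])/K[0,0],(px[1]-K[1,2])/K[1,1]
    if n=="wrist":
        r=np.hypot(a,b);d=np.array([np.sin(r)*a/r,-np.sin(r)*b/r,-np.cos(r)])
    else: d=np.array([a,-b,-1])
    d=T[:3,:3]@d;o=T[:3,3];return o+d*(h-o[2])/d[2]
def w2p(n,P,name=None):
    c=camera_info(n);K=c["intrinsics"];T=np.load(f"pics/{name}.npy") if n=="wrist" else c["T"]
    p=T[:3,:3].T@(np.array(P)-T[:3,3]);v=np.array([p[0],-p[1]]);z=-p[2]
    if n=="wrist": v=v/np.linalg.norm(v)*np.arctan2(np.linalg.norm(v),z)
    else: v=v/z
    return np.array([K[0,0]*v[0]+K[0,2],K[1,1]*v[1]+K[1,2]])
E
python3 - <<'E'
from h import *
for l,p,h in [("matTL",(277,138),.002),("matTR",(352,143),.002),("matBR",(346,219),.002),("matBL",(270,214),.002),("handle",(227,174),.09),("opening",(392,164),.06),("valve",(446,163),.08),("levertip",(449,192),.09)]:
    print(l,p2w("top",p,h))
im=cv2.imread("pics/top0.png")
a=cv2.resize(im[135:205,190:270],None,fx=5,fy=5,interpolation=2);b=cv2.resize(im[130:205,355:475],None,fx=4.66,fy=4.66,interpolation=2)
# wrist look poses
for x,y in [(.56,.30),(.58,-.2)]:
    for yaw in (0,np.pi/2,-np.pi/2,np.pi): print(x,y,yaw,inverse_kinematics([x,y,.25],R2q(down(yaw))))
E
```

```text
matTL [0.649  0.1252 0.002 ]
matTR [ 0.6387 -0.1041  0.002 ]
matBR [ 0.4057 -0.0898  0.002 ]
matBL [0.4148 0.1359 0.002 ]
handle [0.5144 0.2513 0.09  ]
opening [ 0.562  -0.2174  0.06  ]
valve [ 0.5638 -0.3677  0.08  ]
levertip [ 0.4785 -0.3716  0.09  ]
0.56 0.3 0 [ 0.4731  0.41    1.5824 -0.      1.1491  0.4731]
0.56 0.3 1.5707963267948966 [ 0.4731  0.41    1.5824 -0.      1.1491 -1.0977]
0.56 0.3 -1.5707963267948966 [ 0.4731  0.41    1.5824 -0.      1.1491  2.0439]
0.56 0.3 3.141592653589793 None
0.58 -0.2 0 [-0.3515  0.3772  1.6326 -0.      1.1318 -0.3515]
0.58 -0.2 1.5707963267948966 [-0.3515  0.3772  1.6326 -0.      1.1318 -1.9223]
0.58 -0.2 -1.5707963267948966 [-0.3515  0.3772  1.6326 -0.      1.1318  1.2193]
0.58 -0.2 3.141592653589793 None
```

```bash
python3 - <<'E'
from h import *
move_pose([.52,.20,.28],R2q(down(0)))
print(get_time())
snap("wrist","w1")
E
python3 -c "
import cv2;im=cv2.imread('pics/w1.png');cv2.imwrite('pics/w1b.png',cv2.resize(im[0:400,130:530],(800,600) if 0 else (600,600),interpolation=2))"
```

```text
2.0833
```

View pics/w1b.png

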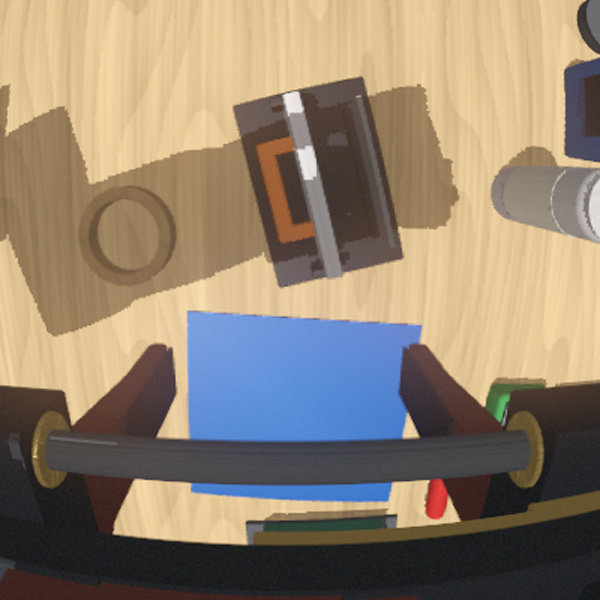

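The wrist view shows the cover's upper edge as a bright strip from (291,94) to (335,277) in the enlarged picture. The orange handle is on its left side, which is robot-side, and the panel is on its right.

Run:
```python
from h import *
f=lambda u,v,h:p2w("wrist",(u/1.5+130,v/1.5),h,"w1")
a,b=f(291.5,94,.108),f(335,277,.108); d=a-b
print(a,b,np.linalg.norm(d),"yaw",np.degrees(np.arctan2(-d[0],d[1])),(a+b)/2)
rc=[f(*p,h) for p,h in (((234,105),.0),((362,77),.0),((403,258),.0),((281,287),.0))]
print(np.array(rc),np.mean(rc,0))
c=(a+b)/2; th=np.arctan2(-d[0],d[1])
# model check of plate edge in wrist picture
m=np.array(rc);print([np.linalg.norm(m[i]-m[(i+1)%4]) for i in range(4)])
# feasability of lean pose
mat=np.array([.527,.017])
for thdeg in (50,55,60):
  for az in (0,-.25,.25,np.pi/2,-np.pi/2):
    t=np.radians(thdeg); u=np.array([np.cos(az),np.sin(az),0]) # lean direction
    z=-(u*np.cos(t)+np.array([0,0,np.sin(t)])) # tool z
    y=u*np.sin(t)-np.array([0,0,np.cos(t)])    # towards underside
    M=np.c_[np.cross(y,z),y,z]
    for s in(1,-1):
      M2=M@np.diag([s,s,1]); p=np.r_[mat,.004]-u*.05 -z*.071
      print(thdeg,az,s,inverse_kinematics(p,R2q(M2)))
```

```text
[0.5222 0.3333 0.108 ] [0.5545 0.2001 0.108 ] 0.1370597071893811 yaw 13.634964611879266 [0.5384 0.2667 0.108 ]
[[0.4693 0.3425 0.    ]
 [0.5898 0.3711 0.    ]
 [0.6333 0.1958 0.    ]
 [0.5132 0.166  0.    ]] [0.5514 0.2688 0.    ]
[np.float64(0.12379955470882174), np.float64(0.18065355153912513), np.float64(0.12374206167678299), np.float64(0.18184417335992878)]
50 0 1 [0.0071 0.8482 1.4792 0.0045 1.5123 0.0051]
50 0 -1 None
50 -0.25 1 [-0.0601  0.8422  1.4938  0.122   1.4955  0.1369]
50 -0.25 -1 None
50 0.25 1 [ 0.0742  0.8446  1.4878 -0.1129  1.5001 -0.1272]
50 0.25 -1 None
50 1.5707963267948966 1 [ 0.361   0.7023  1.8523 -0.7756  1.0332 -0.6476]
50 1.5707963267948966 -1 [ 0.361   0.7023  1.8523 -0.7756  1.0332  2.494 ]
50 -1.5707963267948966 1 [-0.3466  0.6928  1.8789  0.7916  1.0155  0.64  ]
50 -1.5707963267948966 -1 [-0.3466  0.6928  1.8789  0.7916  1.0155 -2.5016]
55 0 1 [0.0073 0.791  1.5476 0.0043 1.4139 0.0053]
55 0 -1 None
55 -0.25 1 [-0.0529  0.7856  1.5602  0.1142  1.3986  0.1425]
55 -0.25 -1 None
55 0.25 1 [ 0.0676  0.7878  1.5551 -0.1057  1.4027 -0.1322]
55 0.25 -1 None
55 1.5707963267948966 1 [ 0.3169  0.6584  1.8738 -0.7248  0.965  -0.7229]
55 1.5707963267948966 -1 [ 0.3169  0.6584  1.8738 -0.7248  0.965   2.4187]
55 -1.5707963267948966 1 [-0.3013  0.6496  1.8971  0.7398  0.9484  0.7191]
55 -1.5707963267948966 -1 [-0.3013  0.6496  1.8971  0.7398  0.9484 -2.4224]
60 0 1 [0.0076 0.7351 1.6168 0.004  1.3133 0.0056]
60 0 -1 None
60 -0.25 1 [-0.0447  0.7305  1.6275  0.106   1.2996  0.1499]
60 -0.25 -1 None
60 0.25 1 [ 0.06    0.7324  1.6231 -0.0981  1.3031 -0.1391]
60 0.25 -1 None
60 1.5707963267948966 1 [ 0.2685  0.6189  1.8924 -0.6628  0.9002 -0.8115]
60 1.5707963267948966 -1 [ 0.2685  0.6189  1.8924 -0.6628  0.9002  2.3301]
60 -1.5707963267948966 1 [-0.2519  0.611   1.912   0.676   0.885   0.812 ]
60 -1.5707963267948966 -1 [-0.2519  0.611   1.912   0.676   0.885  -2.3296]
```

```bash
python3 - <<'E'
from h import *
th=np.radians(13.6); q=R2q(down(th)); c=[.5385,.2668]
move_pose([*c,.16],q); movel([*c,.077],v=.1,until_force=5)
print(get_tcp_pos()); command_gripper(0.0); print("w",get_grip_width()*88,get_finger_force(),get_ft_force())
movel([*c,.20],v=.12); print("w",get_grip_width()*88,get_ft_force(),get_time())
t=np.radians(53);u=np.array([1,0,0.])
z=-(u*np.cos(t)+np.array([0,0,np.sin(t)])); y=u*np.sin(t)-np.array([0,0,np.cos(t)]); M=np.c_[np.cross(y,z),y,z]
p=np.r_[.527,.017,.006]-u*.05-z*.069
np.savez("lean.npz",p=p,M=M)
move_pose(p+[0,0,.09],R2q(M))
snap("scene","s1");snap("top","t1"); print("w",get_grip_width()*88,get_time())
E
python3 -c "
import cv2;a=cv2.imread('pics/s1.png')[130:330,230:450];cv2.imwrite('pics/s1b.png',cv2.resize(a,(660,600),interpolation=2))"
```

```text
[0.539  0.267  0.0776]
w 11.906503409029016 29.998619556427002 [ 0.3843 -0.1551  0.1794]
w 11.81995133572957 [-0.1908 -0.0112 -3.436 ] 6.05
w 11.994892629877967 7.15
```

View pics/s1b.png

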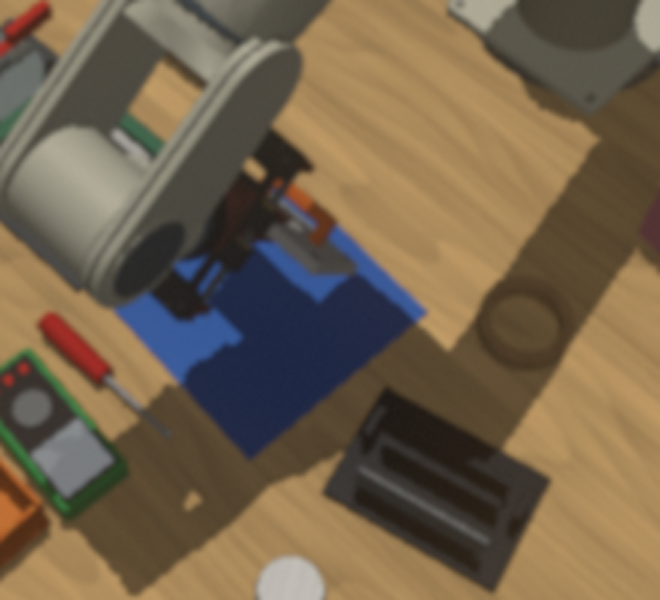

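The cover is held at a lean over the mat, with the orange handle on the robot and upper side, and the rack is empty. Next I set it down.

```bash
python3 - <<'E'
from h import *
L=np.load("lean.npz");p,M=L["p"],L["M"];z=M[:,2]
print(movel(list(p-[0,0,.01]),v=.06,until_force=3),get_tcp_pos()-p,get_ft_force())
command_gripper(0.5); print(get_ft_force())
t=get_tcp_pos()
movel(list(t-z*.05),v=.06); print(get_ft_force(),get_time())
movel(list(t-z*.12),v=.15)
# look from above, also seeing the mat
move_pose([.53,-.09,.30],R2q(down(0))); snap("wrist","w2"); print(get_time())
E
python3 -c "
import cv2;im=cv2.imread('pics/w2.png');cv2.imwrite('pics/w2b.png',cv2.resize(im[0:400,130:530],(600,600),interpolation=2))"
```

```text
True [-0.0001  0.     -0.0007] [1.8147 0.4018 4.0495]
[-0.1875  0.3807 -0.6132]
[-0.882   0.1297 -0.9585] 10.1667
11.6417
```

View pics/w2b.png

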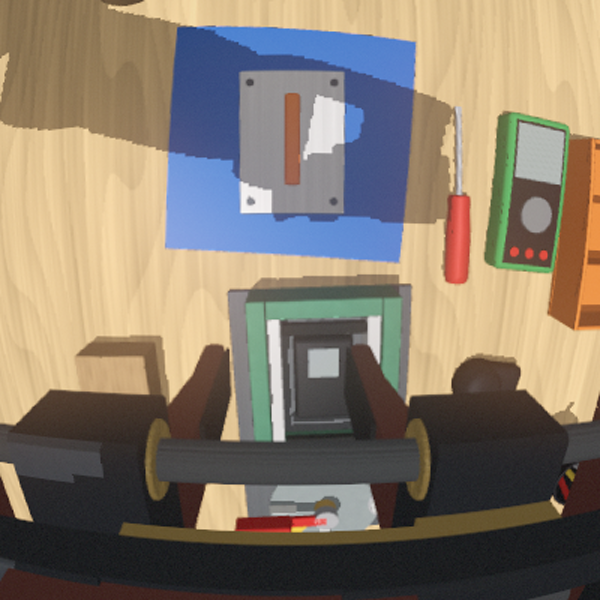

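The cover lies flat on the mat with the handle up, plate corners at (240,71) and (344,213) in the enlarged picture, and the handle centre line at column 292. Now a look at the tester from above.

```bash
python3 - <<'E'
from h import *
f=lambda u,v,h:p2w("wrist",(u/1.5+130,v/1.5),h,"w2")
P=np.array([f(*p,.014) for p in ((240,71),(344.5,72),(344,213),(240,213))]);print(P,P.mean(0))
H=np.array([f(292.5,94,.044),f(292,184,.044)]);print(H,H.mean(0),np.linalg.norm(H[0]-H[1]))
move_pose([.55,-.37,.32],R2q(down(0))); snap("wrist","w3"); print(get_time())
E
python3 -c "
import cv2;im=cv2.imread('pics/w3.png');cv2.imwrite('pics/w3b.png',cv2.resize(im[0:300,170:470],(600,600),interpolation=2))"
```

```text
[[ 0.4841  0.087   0.014 ]
 [ 0.5835  0.0862  0.014 ]
 [ 0.5836 -0.052   0.014 ]
 [ 0.4833 -0.052   0.014 ]] [0.5336 0.0173 0.014 ]
[[ 0.5337  0.0578  0.044 ]
 [ 0.5332 -0.0238  0.044 ]] [0.5334 0.017  0.044 ] 0.0815678896939951
12.7833
```

View pics/w3b.png

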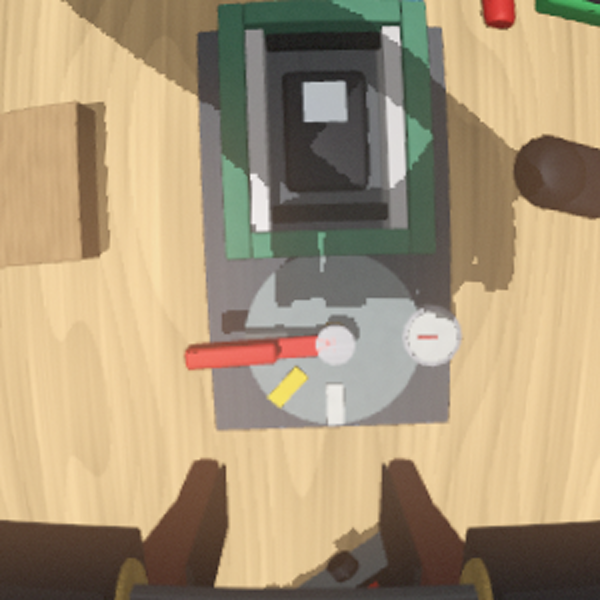

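The tester view shows the rim's outer corners at about (219,8), (425,0), (436,250) and (228,258), and its inner edges from (246,30) to (408,229). The valve hub is at (336,344), and the red lever tip is at (187,357) in the shut position. I'll fit a rim model and overlay it.

Run:
```python
from h import *
from scipy.optimize import least_squares
px=lambda u,v:(u/2+170,v/2)
f=lambda u,v,h:p2w("wrist",px(u,v),h,"w3")
O=np.array([f(*p,.06) for p in ((219,8),(425,0),(436,250),(228,258))])
print(O,O.mean(0),[np.linalg.norm(O[i]-O[(i+1)%4]) for i in range(4)])
yaw=np.mean([np.arctan2(*(O[1]-O[0])[[1,0]]),np.arctan2(*(O[2]-O[3])[[1,0]]),np.arctan2(*(-(O[0]-O[3])[[0]]),(O[0]-O[3])[1]),np.arctan2(*(-(O[1]-O[2])[[0]]),(O[1]-O[2])[1])])
print("yaw",np.degrees(yaw))
c=O.mean(0)[:2]
print("hub",f(336,344,.10),"tip",f(187,357,.096))
print("axis pred",c+.150*np.array([np.sin(yaw),-np.cos(yaw)]))
im=cv2.imread("pics/w3.png");k=4;big=cv2.resize(im[0:200,260:400],None,fx=k,fy=k,interpolation=cv2.INTER_CUBIC)
Rz=lambda a:np.array([[np.cos(a),-np.sin(a)],[np.sin(a),np.cos(a)]])
for hx,hy in ((.072,.092),(.054,.074)):
    pts=[]
    for s in ((-1,1),(1,1),(1,-1),(-1,-1)):
        P=c+Rz(yaw)@np.array([s[0]*hx,s[1]*hy]); q=w2p("wrist",[*P,.06],"w3"); pts.append((q-[260,0]+.5)*k)
    cv2.polylines(big,[np.int32(pts)],True,(0,0,255) if hx>.06 else (0,255,255),1)
cv2.imwrite("pics/w3o.png",big[:600])
```

```text
[[ 0.4922 -0.1323  0.06  ]
 [ 0.634  -0.124   0.06  ]
 [ 0.6406 -0.3043  0.06  ]
 [ 0.4989 -0.3109  0.06  ]] [ 0.5664 -0.2179  0.06  ] [np.float64(0.14203953235914943), np.float64(0.1804155640184081), np.float64(0.14190185791947385), np.float64(0.17868323423589785)]
yaw 2.565537794998359
hub [ 0.5704 -0.3634  0.1   ] tip [ 0.4754 -0.3722  0.096 ]
axis pred [ 0.5731 -0.3677]
```

View pics/w3o.png

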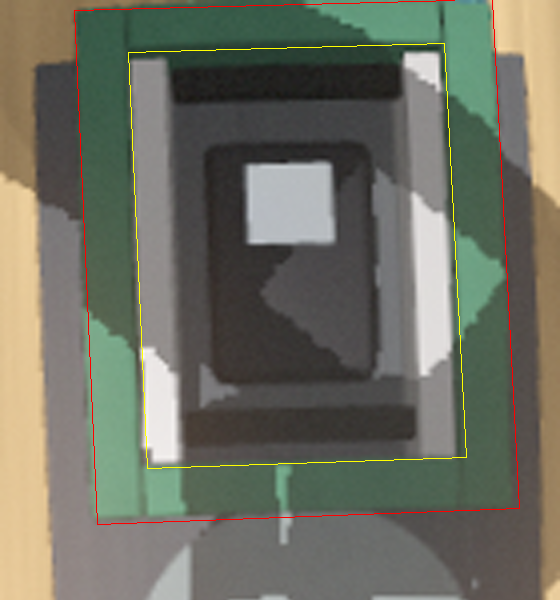

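The fit is good to about 2 mm, but the top edge is cropped by the picture border. I'll take a better-centred view and fit it automatically from the green mask, rectified to rim height.

```bash
cat >> h.py <<'E'
def rect(name,x0,x1,y0,y1,h,res=.0005):
    """wrist picture rectified to plane z=h: row -> x0+row*res, col -> y0+col*res"""
    K=camera_info("wrist")["intrinsics"];T=np.load(f"pics/{name}.npy")
    X,Y=np.meshgrid(np.arange(x0,x1,res),np.arange(y0,y1,res),indexing="ij")
    p=np.stack([X,Y,np.full_like(X,h)],-1)-T[:3,3]; p=p@T[:3,:3]; a,b,z=p[...,0],-p[...,1],-p[...,2]
    r=np.hypot(a,b);s=np.arctan2(r,z)/r*K[0,0]
    return cv2.remap(cv2.imread(f"pics/{name}.png"),np.float32(a*s+K[0,2]),np.float32(b*s+K[1,2]),1)
E
python3 - <<'E'
from h import *
move_pose([.55,-.31,.32],R2q(down(0))); snap("wrist","w4")
x0,y0=.45,-.45
im=rect("w4",x0,.70,y0,-.08,.06); B,G,Rr=[im[...,i].astype(int) for i in range(3)]
m=((G>Rr*1.25)&(G>B*1.1)&(G>25)).astype(np.uint8)
m=cv2.morphologyEx(m,cv2.MORPH_OPEN,np.ones((5,5)))
n,l,s,_=cv2.connectedComponentsWithStats(m); print(sorted(s[1:,4])[-4:])
m=np.isin(l,[i for i in range(1,n) if s[i,4]>1500]).astype(np.uint8)
cs,_=cv2.findContours(m,0,1); P=np.vstack(cs); (c0,c1),(w,h),a=cv2.minAreaRect(P)
print("outer centre",x0+c1*.0005,y0+c0*.0005,"size",w*.0005,h*.0005,a)
big=cv2.cvtColor(m*255,8); cv2.polylines(im,[np.int32(cv2.boxPoints(((c0,c1),(w,h),a)))],True,(0,0,255),1)
cv2.imwrite("pics/w4o.png",np.vstack([im,big])[:, :][::1,::1][:1000] if 0 else cv2.resize(np.vstack([im,big]),None,fx=.6,fy=.6,interpolation=3))
# handle and plate of cover from w2
im=rect("w2",.43,.63,-.1,.14,.044);B,G,Rr=[im[...,i].astype(int) for i in range(3)]
m=((Rr>G*1.5)&(Rr>B*2)).astype(np.uint8);m=cv2.morphologyEx(m,2,np.ones((5,5)))
cs,_=cv2.findContours(m,0,1);P=max(cs,key=cv2.contourArea);(c0,c1),(w,h),a=cv2.minAreaRect(P)
print("handle",.43+c1*.0005,-.1+c0*.0005,w*.0005,h*.0005,a,get_time())
E
```

```text
[np.int32(30), np.int32(7127), np.int32(9139), np.int32(18575)]
outer centre 0.5649519348144532 -0.21758210754394533 size 0.14134254455566406 0.18247991943359376 88.05851745605469
handle 0.5328189392089844 0.02576019287109374 0.01193755340576172 0.06553988647460937 89.454345703125 13.1833
```

View pics/w4o.png

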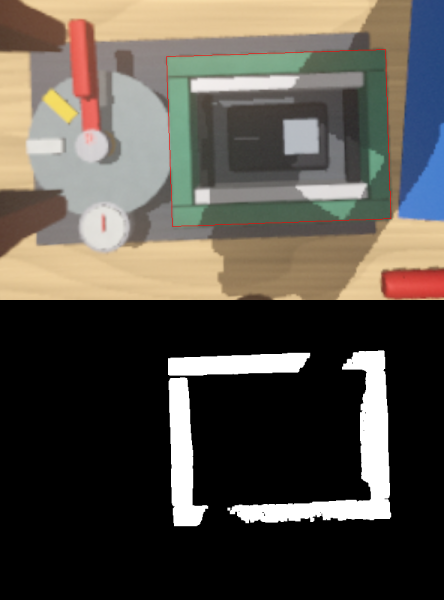

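The rim is centred at (0.565, -0.218) with a yaw of about 2.1°. Next I take up the cover and set it in the opening.

Run:
```python
from h import *
command_gripper(0.6)
c=[.5334,.0170]; q=R2q(down(0.0))
move_pose([*c,.10],q); print(movel([*c,.0205],v=.1,until_force=5),get_tcp_pos())
command_gripper(0.0); print("w",get_grip_width()*88,get_finger_force(),get_time())
movel([*c,.15],v=.15); print(get_ft_force())
o=[.5653,-.2177]; q=R2q(down(np.radians(2.1)))
move_pose([*o,.15],q); movel([*o,.092],v=.12)
snap("wrist","w5")
print(movel([*o,.0735],v=.04,until_force=4),get_tcp_pos()[2]-.0185,get_ft_force(),get_time())
```

```text
False [0.5338 0.017  0.0209]
w 13.831807303058273 30.00033527612686 16.6583
[-1.3048  0.3691 -2.8852]
True 0.054485713641329356 [ 1.8693 -0.3548  2.6404] 19.7833
```

The cover went inside the opening and stopped on the gaskets, with its underside at 0.0545. Next I press it home.

Run:
```python
from h import *
o=get_tcp_pos()
print(movel([o[0],o[1],.0645],v=.02,until_force=35),get_tcp_pos()[2]-.0185,get_ft_force(),get_time())
command_gripper(0.4); print(get_ft_force())
movel([o[0],o[1],.20],v=.2)
move_pose([.55,-.31,.32],R2q(down(0))); snap("wrist","w6")
im=rect("w6",.45,.68,-.45,-.09,.06); print(get_time())
cv2.imwrite("pics/w6o.png",cv2.resize(im,None,fx=1.1,fy=1.1))
```

```text
False 0.04795775416336745 [-7.2138  3.4593 19.8502] 20.3417
[-0.0575  0.1547 -0.9036]
22.425
```

View pics/w6o.png

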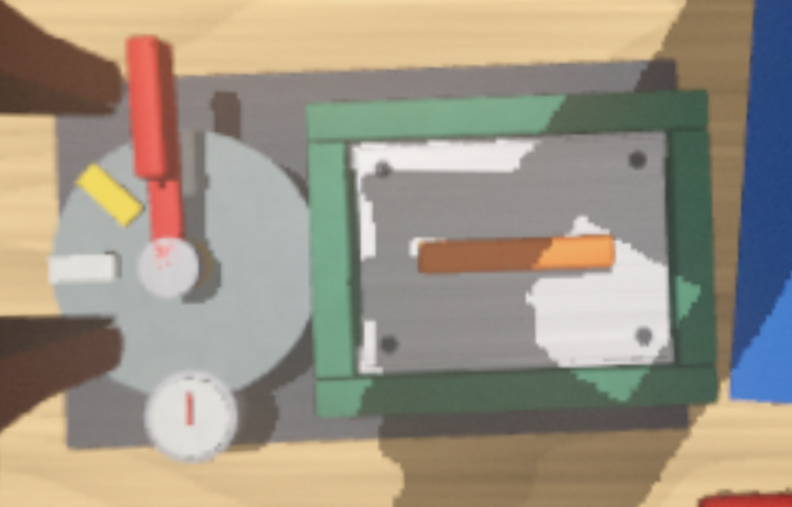

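The cover looks seated and square in the opening. As a check I press each end with shut fingers, then turn the lever along its arc.

Run:
```python
from h import *
o=np.array([.5653,-.2177]); a=np.radians(2.1); q=R2q(down(a)); ey=np.array([-np.sin(a),np.cos(a)])
command_gripper(0.0)
for s in (.057,-.057):
    p=o+s*ey; move_pose([*p,.13],q); movel([*p,.075],v=.12)
    print(s,movel([*p,.055],v=.03,until_force=15),get_tcp_pos()[2],get_ft_force()[2]); movel([*p,.13],v=.2)
ax=o-.150*ey
print("axis",ax,get_time())
def g(v,z):
    f=np.pi+a+v; return [*(ax+.072*np.array([np.cos(f),np.sin(f)])),z],R2q(down(f+np.pi/2-2*np.pi))
v0=.045
command_gripper(0.5)
p,q=g(v0,.15); move_pose(p,q); p,q=g(v0,.072); print(movel(p,v=.1,until_force=6),get_tcp_pos())
command_gripper(0.0); print("w",get_grip_width()*88,get_ft_force())
for v in np.linspace(v0,np.pi/4,8)[1:]:
    p,q=g(v,.072); movel(p,q,v=.05)
print(get_ft_force(),get_ft_torque(),get_tcp_pos()-p)
command_gripper(0.5); p,q=g(np.pi/4,.16); movel(p,v=.15)
move_pose([.55,-.31,.32],R2q(down(0))); snap("wrist","w7"); print(get_time())
im=rect("w7",.45,.68,-.45,-.09,.09); cv2.imwrite("pics/w7o.png",cv2.resize(im,None,fx=1.1,fy=1.1))
B,G,Rr=[im[...,i].astype(int) for i in range(3)]
m=((Rr>120)&(Rr>G*2)&(Rr>B*2)).astype(np.uint8);m[:,300:]=0;m=cv2.morphologyEx(m,2,np.ones((5,5)))
P=max(cv2.findContours(m,0,1)[0],key=cv2.contourArea)
vx,vy,_,_=cv2.fitLine(P,2,0,.01,.01).ravel(); print("valve est",(np.arctan2(vx,vy)%np.pi)-a)
```

```text
0.057 True 0.06034696331851913 7.504167434315366
-0.057 True 0.060373006949131794 6.426931705167957
axis [ 0.5708 -0.3676] 27.8667
False [ 0.4994 -0.3738  0.0725]
w 14.008336551127526 [-1.0906  0.126   2.6612]
[-2.3925 -4.3824  5.314 ] [-0.5303  0.5885  0.2074] [-0.0002 -0.      0.0002]
35.7583
valve est 0.7741745064921156
```

View pics/w7o.png

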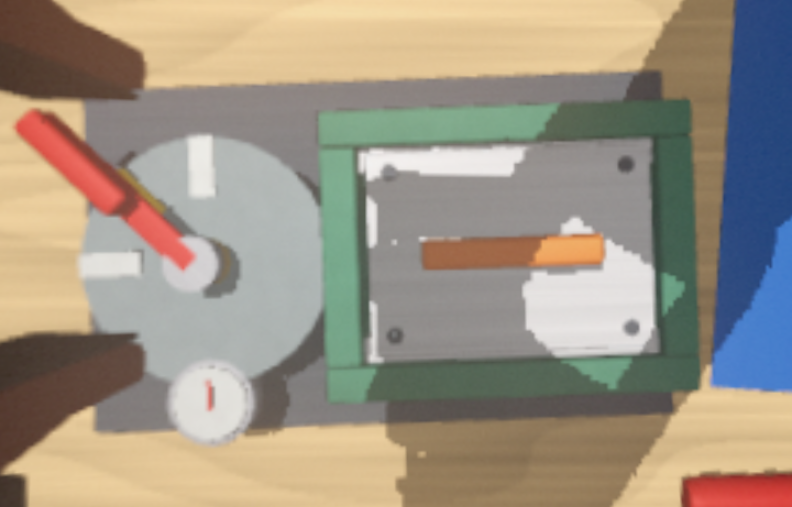

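The lever stands over the yellow mark at about 0.774 rad. The plate is flush at 0.0604 m at both ends, and the arm is clear of everything.

```bash
python3 -c "
from station import *
wait(0.3);print(job_done())"
```

```text
the job is handed in; nothing more can be done
None
```

The job is handed in: the cover is pressed flush in the leak-test chamber, the valve is at about 0.77 rad (halfway, by my camera estimate), everything is let go, and it took about 36 s of the 64 s allowed.

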